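# Fetch the pump relay from behind the bottle and the charger

### The arm

A 7-joint arm with a two-finger parallel gripper is mounted at the origin on the work surface. World frame = base frame: x ahead of the robot, y to its left, z up, the work surface at z = 0. Lengths are in m, angles in rad, forces in N, time in s.
With the tool pointing down it reaches from about 0.425 to 0.925 m from the base axis. Payload 6.8 kg.
Tool frame: the origin (TCP) lies midway between the tips of the shut fingers; the grasp point (between the pads) lies 19 mm behind it; z points along the fingers, y is the line along which they close (so a half turn about z gives the same grasp; the last joint's range is limited). The gripper opens to 85 mm and grips with 20 to 120 N. Pads are 22 mm wide; open, the fingers measure 114 mm over their backs; the gripper's body (76 mm by 85 mm) begins 54 mm behind the grasp point. The pads swing forward as they close: fully open they stand 13 mm farther back than shut.
Start: joints at [-1.289, 0.477, 0.022, 1.555, -0.011, 1.109, -0.083], TCP at [0.256, 0.624, 0.193] pointing down, gripper open.
Joint ranges: [-2.96, 2.96], [-0.34, 2.1], [-1.41, 1.46], [0.24, 2.44], [-1.37, 4.51], [0.17, 1.92], [-2.96, 2.96]. Speed limits (rad/s): [2.39, 2.39, 3.14, 3.14, 3.14, 3.14, 3.14].

### API

Orientations are given as a unit quaternion [w, x, y, z].
In Python, from station import bot, imaging gives the robot as it stands.
- The arm moves only by the tool move_arm, never from a script. Its argument "commands" is a list that holds one entry, the list of rows, each a list of 7 numbers: the shift along the tool's x, y, z in m, then the turn, a rotation vector about the tool's x, y, z in degrees, then the finger opening in m, from 0 to 0.0854. In form: [[[x, y, z, rx, ry, rz, grip], ...]]. A call has 1 to 20 rows; each row shifts and turns the commanded pose from where the row before left it, along the tool's axes as they then stand; what a row does not reach is not made up. A row lasts 1/8 s, in which the tool goes at most 62.5 mm and 10.7 degrees, less where a joint would pass 70% of its speed; a pose out of reach is approached as far as the arm can. A call is refused whole if a number of a shift passes 0.0625 or a number of a turn 10.7, either way. A call with a gripper value outside its range is refused whole. The fingers move at their own pace and stop on an object; "squeeze" is the grip in N (left out, the last holds). Time passes only in rows, so rows that do not move let the fingers close. It gives the time, the measured TCP pose, the force, the opening and the grip force at its end, in the units of the state.
- bot.get_obs(): the state, without advancing time (a new reading comes with each control period).
- imaging.read_camera(name): name is "scene" or "top" or "wrist"; returns the picture (384x512x3 uint8, red, green, blue); there is no depth.
- imaging.calibration(name): a dict with "intrinsics" (3x3 intrinsics, pixels), "extrinsics" (4x4, takes a point from camera to world coordinates); the wrist camera has in their place "mount" (4x4, takes a point from camera to tool coordinates, whose origin is the TCP and whose axes are the flange's). Camera axes: x right, y down, z forward; pixel columns grow to the right and rows downward; lengths in m; the calibration is good to about 2 mm. A picture is of the moment at which its call begins: read the wrist's pose just before it. calibration takes no time and is no camera call.
- bot.hand_in(): hands the job in; it is judged then, once.
The state is a dict: "t": time; "q": joint angles; "joint_vel": joint speeds; "joint_torque": joint torques, N m; "eef_pos": TCP position; "tool_rot": TCP orientation; "contact_force": force on the tool from outside, world axes, zero at the start; "torque": the same for the moment, N m; "gripper_width": opening from 0.0 (shut) to 1.0 (fully open); "grasp_force": force on a finger pad.
Only numpy, scipy, OpenCV 4.12 (cv2) and the standard library are available. Lean on these libraries where they do the work, as an engineer would, in place of code of your own. Each camera call takes 0.05 s, during which the arm holds its last target. There are 200 camera calls.

### The job

The spare motor relay (small steel can with two studs) stands in the aluminium tray behind the oil bottle and the battery charger. First move the bottle and the charger out onto the brown cork mat so that both stand there together, then set the relay upright in the square pocket of the pump bracket, and finally put the bottle and the charger back in the tray, each where it stood and the charger squared to the tray as before. Keep all three upright and leave the brass coupling, the yellow remote and the wrench where they are.

Things in the scene. Friction and masses are not known exactly. Their poses are not given: they have to be found in the camera images.
- bottle_mid (a point): Round white plastic oil bottle, standing; 54 mm diameter up to 66 mm above its foot, then a shoulder and a red cap (33 mm diameter) to 94 mm. Point: on its axis, 47 mm above its foot (half-way up). z up. It stands on one of the tray's two cork pads; left or right varies.
- charger_mid (a point): Black finned battery charger, an upright box: 50 mm along its x, 76 mm along its y, 90 mm high (fins on top to 93 mm). Point: its centre, 45 mm above its foot. z up. Take it near its top, across its x (fingers no more than about 30 mm below the top edge at the grip), so that the gripper body stays clear. It stands on the tray's other cork pad, its x roughly along the tray's x.
- relay_mid (a point): Spare motor relay: upright steel can of 40 mm diameter and 42 mm high with two copper studs (8 mm thick, 20 mm apart along its y) on top to 52 mm. Point: on its axis, 26 mm above its foot. z up. It stands on the bare tray floor, midway between the pads and just behind them, and can go into the pocket at any yaw.
- tray: Fixed open aluminium tray, 200 mm along its x, 250 mm along its y, walls 4 mm thick and 30 mm high, floor 4 mm thick. Origin: centre of its underside, on the work surface; x points away from the robot at yaw 0. Two cork pads, 70 mm (x) by 92 mm (y), tops 6 mm above the origin, are centred at x = -30 mm, y = +54 mm and -54 mm in the tray's frame.
- mat: Fixed brown cork mat, the side area: 270 mm along its x, 140 mm along its y, 4 mm thick. Origin: centre of its underside, on the work surface. It lies left or right of the tray; the bracket is on the other side. Both bottle and charger fit on it, for instance 65 mm either side of its centre along its x.
- pocket (a point): Centre of the pocket floor of the fixed pump bracket: a steel plate 110 by 110 mm whose top (this point) is 8 mm above the work surface, with a square rim 5 mm high, 64 mm wide inside, around this point (the relay has 12 mm of play each way). A steel motor, 72 mm diameter and 80 mm high, lies from 85 to 185 mm from this point along its +x.
- coupling_top (a point): Bystander: brass hose coupling, 28 mm diameter, 30 mm high, standing in the far part of the tray, towards the tray's +y end. Point: centre of its top.
- remote: Bystander: yellow remote handset with two black buttons, 55 mm along x, 140 mm along y, 36 mm high, lying between the robot and the tray. Origin: centre of its underside.
- wrench: Bystander: steel wrench lying flat beyond the tray, along its own x. Origin: on the work surface under it.
There are look-alikes about, which are no part of the job. What is shaped like the part that bears bottle_mid but pink is not meant.

How it is judged:
On the way, in this order (a step that is already met when the one before it is completed fails the run):
1. the bottle and the charger stand upright on the cork mat together, the relay still in the tray (x of bottle_mid in the frame of mat between -0.135 and 0.135 m and y of bottle_mid in the frame of mat between -0.07 and 0.07 m and z of bottle_mid in the frame of mat between 0.044 and 0.058 m and angle between each of bottle_mid, charger_mid's own z axis and vertical below 0.15 rad and x of charger_mid in the frame of mat between -0.135 and 0.135 m and y of charger_mid in the frame of mat between -0.07 and 0.07 m and z of charger_mid in the frame of mat between 0.042 and 0.056 m and distance of relay_mid from where it was at the start of the episode below 0.04 m), for 0.2 s.
2. the relay stands upright in the pocket while the bottle and the charger are still on the mat (horizontal distance between relay_mid and pocket below 0.014 m and z of relay_mid in the frame of pocket between 0.021 and 0.03 m and angle between relay_mid's own z axis and vertical below 0.08 rad and x of bottle_mid in the frame of mat between -0.135 and 0.135 m and y of bottle_mid in the frame of mat between -0.07 and 0.07 m and z of bottle_mid in the frame of mat between 0.044 and 0.058 m and angle between each of bottle_mid, charger_mid's own z axis and vertical below 0.15 rad and x of charger_mid in the frame of mat between -0.135 and 0.135 m and y of charger_mid in the frame of mat between -0.07 and 0.07 m and z of charger_mid in the frame of mat between 0.042 and 0.056 m), for 0.2 s.
3. the bottle and the charger are back where they stood (distance of each of bottle_mid, charger_mid from where it was at the start of the episode below 0.015 m and angle between each of bottle_mid, charger_mid's own z axis and vertical below 0.12 rad and angle between the x axis of charger_mid and the x axis of tray, either way round below 0.25 rad), for 0.2 s.
At the end, for the whole second after the job is handed in: The relay stands upright on the pocket floor within 14 mm of its centre; bottle and charger stand upright in the tray, each within 15 mm of where it was at the start, the charger within 0.25 rad of square to the tray; all released and at rest (all of step 3 and horizontal distance between relay_mid and pocket below 0.014 m and z of relay_mid in the frame of pocket between 0.021 and 0.03 m and angle between relay_mid's own z axis and vertical below 0.08 rad and linear speed of each of bottle, charger, relay below 0.02 m/s); the robot touches nothing.
It fails at once if the bottle, the charger or the relay is tipped over (more than 0.7 rad) (angle between any of bottle_mid, charger_mid, relay_mid's own z axis and vertical above 0.7 rad).
It fails at once if the coupling, the remote or the wrench is moved by more than 25 mm (distance of any of coupling_top, remote, wrench from where it was at the start of the episode above 0.025 m).
It also fails if it takes over 120 s, if anything falls off the work surface, if the arm or the gripper's body presses on something with over 40 N, if the wrist force passes 120 N, or if a joint passes its speed limit or range.

## Working session

There is one attempt and no reset: what is moved stays moved. The work goes in short steps, Python scripts to look and compute and a tool call to move; the robot and the scene stay as the last step left them, time stands still between calls to the robot, and variables do not carry over. Pictures are saved under pics/ and viewed, at most 16 in all, crops included, and the job is handed in when it is done.

Besides the shell and the picture viewer there is one more tool, called after "Request:" as name(argument=value, ...) on one line, values as JSON. move_arm: Moves the arm, as the interface text tells. Its arguments: {"type":"object","properties":{"commands":{"type":"array","items":{"type":"array","items":{"type":"array","items":{"type":"number"}}}},"squeeze":{"type":"number"}},"required":["commands"]}

```bash
mkdir -p pics; ls
python3 - <<'E'
from station import bot, imaging
import cv2,numpy as np
np.set_printoptions(precision=4,suppress=True)
o=bot.get_obs();print(o)
for n in ["scene","top"]:
    im=imaging.read_camera(n);cv2.imwrite(f"pics/{n}0.png",im[:,:,::-1])
    c=imaging.calibration(n);print(n,c)
print(imaging.calibration("wrist"))
E
```

```text
pics
{'t': 0.0, 'q': array([-1.2891,  0.4778,  0.0223,  1.5564, -0.0115,  1.1093, -0.0831]), 'joint_vel': array([-0.0015,  0.0006,  0.0011,  0.0008, -0.0008, -0.0005, -0.0018]), 'joint_torque': array([ -0.0013, -59.6456,   1.6075, -28.1198,   0.0124,   0.0095,
         0.    ]), 'eef_pos': array([0.2563, 0.6237, 0.1921]), 'tool_rot': array([-0.0001,  0.1937,  0.9811, -0.0009]), 'contact_force': array([ 0.6231, -0.035 ,  0.178 ]), 'torque': array([-0.0091, -0.0122,  0.0121]), 'grasp_force': 0.0, 'gripper_width': 1.0017003225023904}
scene {'intrinsics': array([[389.1746,   0.    , 256.7609],
       [  0.    , 389.1746, 188.0033],
       [  0.    ,   0.    ,   1.    ]]), 'extrinsics': array([[-0.8628,  0.2761, -0.4235,  0.8996],
       [ 0.5055,  0.4579, -0.7313,  0.558 ],
       [-0.008 , -0.8451, -0.5346,  0.4763],
       [ 0.    ,  0.    ,  0.    ,  1.    ]])}
top {'intrinsics': array([[380.3009,   0.    , 256.313 ],
       [  0.    , 380.3009, 193.963 ],
       [  0.    ,   0.    ,   1.    ]]), 'extrinsics': array([[-0.0233, -0.9944,  0.1031,  0.4863],
       [-0.9997,  0.024 ,  0.0057, -0.0129],
       [-0.0082, -0.1029, -0.9947,  1.015 ],
       [ 0.    ,  0.    ,  0.    ,  1.    ]])}
{'intrinsics': array([[326.0826,   0.    , 257.2211],
       [  0.    , 326.0826, 195.9553],
       [  0.    ,   0.    ,   1.    ]]), 'mount': array([[-0.0009, -0.9617, -0.2743,  0.0707],
       [ 1.    , -0.0009, -0.0001, -0.0002],
       [-0.0002, -0.2743,  0.9617, -0.1806],
       [ 0.    ,  0.    ,  0.    ,  1.    ]])}
```

View pics/scene0.png

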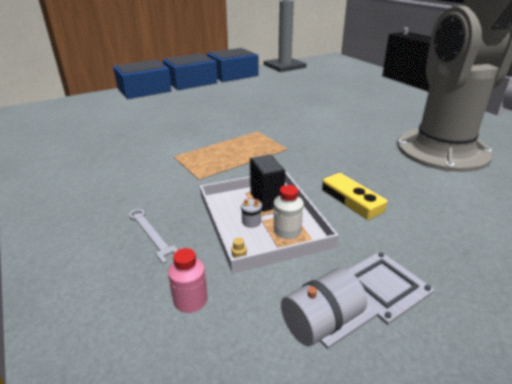

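View pics/top0.png

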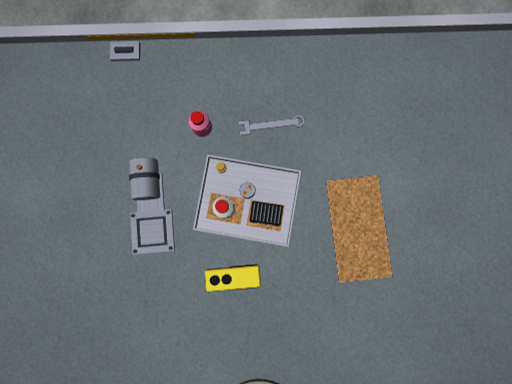

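The scene view shows the tray with the white bottle (288,212), the charger (267,182) and the relay (251,212) behind them. The top view shows the bottle cap at (222,207), charger (266,214), relay (248,190), pocket (152,232), mat (359,229) on the right, and the pink decoy at (199,122). I'll zoom in to measure.

```bash
cat > h.py <<'E'
from station import bot, imaging
import cv2,numpy as np
from scipy.spatial.transform import Rotation as R
np.set_printoptions(precision=4,suppress=True)
def px2w(n,uv,z,o=None):
    c=imaging.calibration(n)
    if n=="wrist":
        T=np.eye(4);T[:3,:3]=R.from_quat(np.roll(o['tool_rot'],-1)).as_matrix();T[:3,3]=o['eef_pos'];E=T@c['mount']
    else: E=c['extrinsics']
    d=E[:3,:3]@np.linalg.solve(c['intrinsics'],[uv[0],uv[1],1.]);p=E[:3,3]
    return p+d*(z-p[2])/d[2]
def w2px(n,P,o=None):
    c=imaging.calibration(n)
    if n=="wrist":
        T=np.eye(4);T[:3,:3]=R.from_quat(np.roll(o['tool_rot'],-1)).as_matrix();T[:3,3]=o['eef_pos'];E=T@c['mount']
    else: E=c['extrinsics']
    q=c['intrinsics']@(E[:3,:3].T@(np.asarray(P)-E[:3,3]));return q[:2]/q[2]
E
python3 - <<'E'
import cv2
im=cv2.imread("pics/top0.png")
cv2.imwrite("pics/topc.png",cv2.resize(im[145:265,120:320],None,fx=4,fy=4,interpolation=cv2.INTER_CUBIC))
im=cv2.imread("pics/scene0.png")
cv2.imwrite("pics/scenec.png",cv2.resize(im[125:285,170:350],None,fx=4,fy=3.75,interpolation=cv2.INTER_CUBIC))
E
```

```text
(no output)
```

View pics/topc.png

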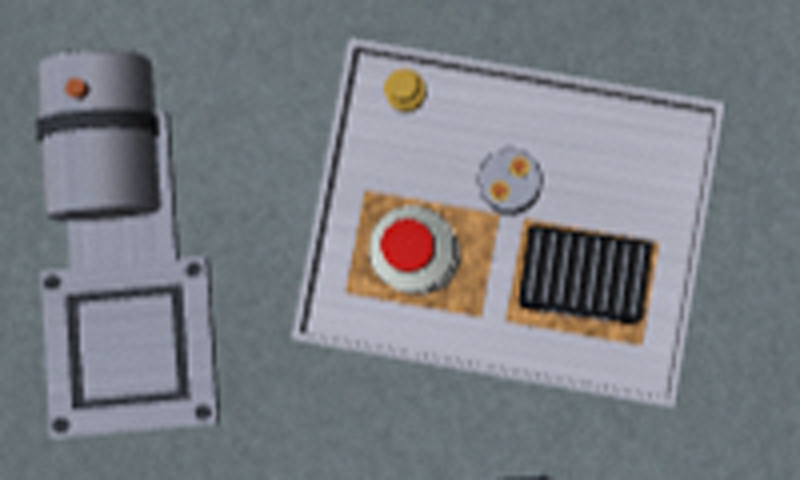

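The zoom shows the cap at (407,245), charger top corners (530,225),(657,241),(643,325),(520,308), the relay at (510,180), and pocket inner corners about (78,297),(178,290),(188,398),(82,405).

Run:
```python
from h import *
f=lambda x,y:(120+(x+.5)/4-.5,145+(y+.5)/4-.5)
def rep(name,pts,z,crop=True):
    P=np.array([px2w("top",f(*p) if crop else p,z)[:2] for p in pts]); c=P.mean(0)
    print(name,c)
    if len(P)==4:
        for i in range(4):
            d=P[(i+1)%4]-P[i];print("   ",np.hypot(*d),np.degrees(np.arctan2(d[1],d[0])))
    return c
t=rep("tray",[(352,40),(723,103),(673,405),(293,337)],.03)
rep("cap",[(407,245)],.1)
rep("chg",[(530,225),(657,241),(643,325),(520,308)],.099)
rep("relay",[(510,179)],.046); rep("studs",[(520,166),(500,190)],.056)
rep("pocket",[(78,297),(178,290),(188,398),(80,405)],.010)
rep("mat",[(327,180),(379,176),(391,277),(340,282)],.004,False)
rep("coup",[(404,85)],.034)
rep("remote",[(205,268),(259,264),(260,288),(206,292)],.036,False)
print(R.from_quat(np.roll(bot.get_obs()['tool_rot'],-1)).as_matrix())
# pads predicted
for s,n in((1,'L'),(-1,'R')):
  for y in (-9,-10,-11):
    a=np.radians(y);v=np.array([-.03,s*.054]);print(n,y,t+np.array([[np.cos(a),-np.sin(a)],[np.sin(a),np.cos(a)]])@v)
```

```text
tray [0.5744 0.017 ]
    0.24731349980398232 -101.18962902955184
    0.19897035587827155 168.71347039371713
    0.24868092609584583 78.59786908928685
    0.19805506648590263 -11.682074354940426
cap [0.5543 0.0773]
chg [ 0.5339 -0.0311]
    0.07724817930596962 -98.57849195587039
    0.05125864460674295 168.81232808636602
    0.07451586325989037 80.80092842087991
    0.050400040038602774 -8.120078685336948
relay [0.5991 0.0159]
studs [0.5986 0.0156]
pocket [0.4977 0.269 ]
    0.06631691051469217 -87.35653000411251
    0.07132929683803878 -174.61380736441663
    0.07108548050106654 92.35358129030274
    0.07090086957840916 1.54884652318857
mat [ 0.494  -0.2767]
    0.13969861302494663 -86.96256013405227
    0.2669044637040971 -176.52541414936664
    0.1336054975378321 94.21736324609259
    0.2697712852168958 4.770312655207899
coup [0.664  0.0843]
remote [0.3755 0.0579]
    0.13752226260668357 -87.11995477327359
    0.059794462222062056 -178.9592999311842
    0.13664368990876236 92.88187907559454
    0.05977708599444883 1.8825348232216954
[[-0.925   0.38   -0.0005]
 [ 0.38    0.925  -0.0016]
 [-0.0001 -0.0017 -1.    ]]
L -9 [0.5532 0.075 ]
L -10 [0.5542 0.0754]
L -11 [0.5552 0.0757]
R -9 [ 0.5363 -0.0317]
R -10 [ 0.5355 -0.031 ]
R -11 [ 0.5346 -0.0303]
```

Request:
move_arm(commands=[[[0,0,0,0,0,9.7,0.0854],[0,0,0,0,0,9.7,0.0854],[0,0,0,0,0,9.7,0.0854],[0,0,0,0,0,9.7,0.0854],[0,0,0,0,0,9.7,0.0854],[0,0,0,0,0,9.7,0.0854],[0,0,0,0,0,9.7,0.0854],[0,0,0,0,0,9.7,0.0854],[0,0,0,0,0,0,0.0854],[0,0,0,0,0,0,0.0854]]], squeeze=40)

```text
t: 1.35
eef_pos: [0.2563, 0.6243, 0.1929]
tool_rot: [0.0, 0.765, 0.645, -0.0]
contact_force: [-0.2, 0.0, 0.7]
gripper_width: 0.998
grasp_force: 0.0
```

```bash
cat >> h.py <<'E'
def to(*P):
    """print tool-frame shifts (mm) through successive world targets"""
    o=bot.get_obs();M=R.from_quat(np.roll(o['tool_rot'],-1)).as_matrix();p=o['eef_pos']
    print("t",o['t'],"p",p,"yaw",np.degrees(np.arctan2(M[1,1],M[0,1])),"q7",o['q'][6],"w",o['gripper_width']*85.4,"F",o['grasp_force'],o['contact_force'])
    for t in P: print(t,"shift mm",1000*M.T@(np.array(t)-p));p=np.array(t)
E
python3 -c "
from h import *
to((.534,-.031,.193),(.534,-.031,.054))"
```

```text
t 1.35 p [0.2563 0.6243 0.1929] yaw -9.740278867822903 q7 -1.3077276636672002 w 85.22833479306775 F 0.0 [-0.1646  0.0219  0.6771]
(0.534, -0.031, 0.193) shift mm [-598.8467  384.5263    0.0972]
(0.534, -0.031, 0.054) shift mm [  0.0616   0.0074 139.    ]
```

Request:
move_arm(commands=[[[-0.0375,0.024,0,0,0,0,0.0854],[-0.0375,0.024,0,0,0,0,0.0854],[-0.0375,0.024,0,0,0,0,0.0854],[-0.0375,0.024,0,0,0,0,0.0854],[-0.0375,0.024,0,0,0,0,0.0854],[-0.0375,0.024,0,0,0,0,0.0854],[-0.0375,0.024,0,0,0,0,0.0854],[-0.0375,0.024,0,0,0,0,0.0854],[-0.0375,0.024,0,0,0,0,0.0854],[-0.0375,0.024,0,0,0,0,0.0854],[-0.0375,0.024,0,0,0,0,0.0854],[-0.0375,0.024,0,0,0,0,0.0854],[-0.0375,0.024,0,0,0,0,0.0854],[-0.0375,0.024,0,0,0,0,0.0854],[-0.0375,0.024,0,0,0,0,0.0854],[-0.0375,0.024,0,0,0,0,0.0854],[0,0,0,0,0,0,0.0854],[0,0,0,0,0,0,0.0854]]])

```text
t: 3.6
eef_pos: [0.531, -0.0324, 0.1929]
tool_rot: [-0.0, 0.765, 0.644, -0.0]
contact_force: [0.2, 0.1, 0.1]
gripper_width: 1.002
grasp_force: 0.0
```

```bash
python3 -c "
from h import *
to((.534,-.031,.193),(.534,-.031,.054))
o=bot.get_obs();im=imaging.read_camera('wrist')[:,:,::-1].copy()
a=np.radians(-10);X=np.array([np.cos(a),np.sin(a)]);Y=np.array([-X[1],X[0]])
P=[[*(np.array([.534,-.031])+sx*.025*X+sy*.038*Y),.096] for sx,sy in((1,1),(1,-1),(-1,-1),(-1,1))]
P=[w2px('wrist',p,o) for p in P];print(np.array(P))
cv2.polylines(im,[np.int32(P)],True,(0,255,0),1)
for q in ([.554,.0765,.1],[.599,.0158,.046]):cv2.circle(im,tuple(int(v) for v in w2px('wrist',q,o)),4,(255,0,0),1)
cv2.imwrite('pics/w1.png',im)"
```

```text
t 3.6 p [ 0.531  -0.0324  0.1929] yaw -9.855892692364336 q7 -0.018907330469298676 w 85.54593104052715 F 0.0 [0.2458 0.1106 0.0545]
(0.534, -0.031, 0.193) shift mm [ 1.8639  2.7646 -0.0768]
(0.534, -0.031, 0.054) shift mm [ -0.0516   0.0794 139.    ]
[[291.7459 139.767 ]
 [289.1769 224.2564]
 [234.0857 224.1484]
 [232.4811 139.6613]]
```

View pics/w1.png

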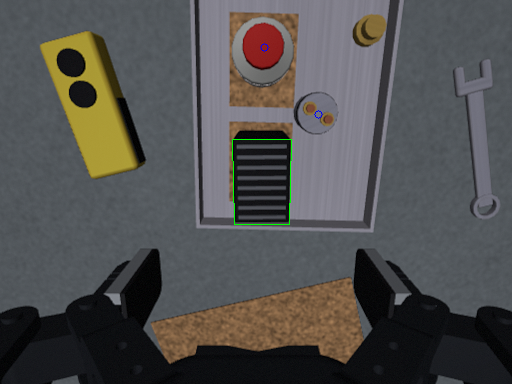

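The projected charger outline, cap and relay points match the wrist image. Next I descend and grasp the charger.

Request:
move_arm(commands=[[[0.002,0.003,0.02,0,0,0,0.0854],[0,0,0.025,0,0,0,0.0854],[0,0,0.025,0,0,0,0.0854],[0,0,0.025,0,0,0,0.0854],[0,0,0.025,0,0,0,0.0854],[0,0,0.019,0,0,0,0.0854],[0,0,0,0,0,0,0.0854],[0,0,0,0,0,0,0.04],[0,0,0,0,0,0,0.04],[0,0,0,0,0,0,0.04],[0,0,0,0,0,0,0.04],[0,0,0,0,0,0,0.04],[0,0,0,0,0,0,0.04],[0,0,0,0,0,0,0.04]]], squeeze=50)

```text
t: 5.4
eef_pos: [0.5361, -0.0314, 0.0563]
tool_rot: [0.0, 0.766, 0.643, 0.002]
contact_force: [-2.8, 0.7, 15.3]
gripper_width: 0.467
grasp_force: 7.8
```

```bash
python3 -c "
from h import *
p=bot.get_obs()['eef_pos']
to((p[0],p[1],.124),(.559,-.272,.124),(.559,-.272,.0525))"
```

```text
t 5.4 p [ 0.5361 -0.0314  0.0563] yaw -9.95413873371908 q7 0.12912361738196823 w 39.9118859452892 F 7.765341050362622 [-2.7867  0.6973 15.2862]
(np.float64(0.5360618548775153), np.float64(-0.03140179565668518), 0.124) shift mm [  0.1254   0.1849 -67.6659]
(0.559, -0.272, 0.124) shift mm [-233.0112   64.1824   -0.2564]
(0.559, -0.272, 0.0525) shift mm [-0.1325 -0.1953 71.4996]
```

```bash
python3 -c "
from h import *
im=imaging.read_camera('scene')[:,:,::-1]
a=cv2.resize(im[110:270,190:350],(480,480),interpolation=cv2.INTER_CUBIC)
w=imaging.read_camera('wrist')[:,:,::-1]
cv2.imwrite('pics/s2.png',np.hstack([a,cv2.resize(w,(320,240)).__class__ and np.vstack([cv2.resize(w,(320,240)),np.zeros((240,320,3),np.uint8)])]))
to()"
```

```text
t 5.5 p [ 0.5361 -0.0314  0.0563] yaw -9.954670187529992 q7 0.1291448462236159 w 40.39036758483804 F 7.768485047563445 [-3.8583  0.1878 15.0955]
```

View pics/s2.png

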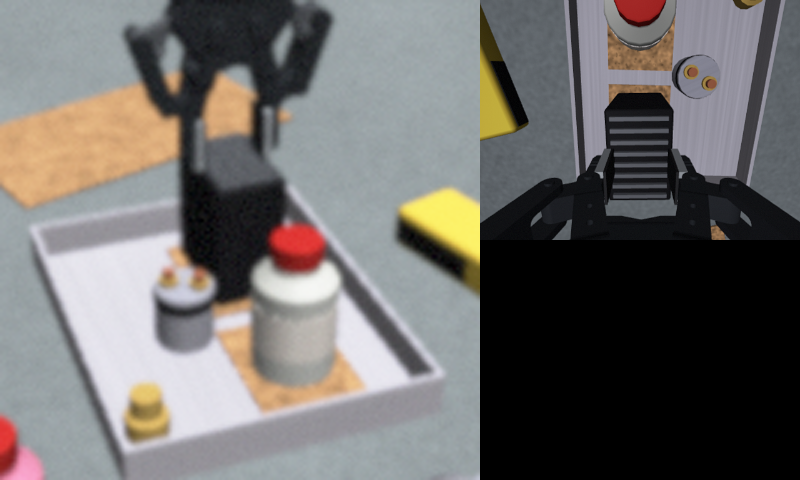

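The charger is between both pads but the commanded opening has limited the grip, so I'll close fully and lift.

Request:
move_arm(commands=[[[0,0,-0.002,0,0,0,0],[0,0,0,0,0,0,0],[0,0,0,0,0,0,0],[0,0,0,0,0,0,0]]], squeeze=50)

```text
t: 6.0
eef_pos: [0.5363, -0.0311, 0.0644]
tool_rot: [-0.002, 0.766, 0.643, 0.004]
contact_force: [-25.2, 3.5, 87.6]
gripper_width: 0.003
grasp_force: 43.7
```

Request:
move_arm(commands=[[[0,0,-0.003,0,0,0,0],[0,0,-0.01,0,0,0,0],[0,0,-0.015,0,0,0,0],[0,0,-0.02,0,0,0,0],[0,0,-0.02,0,0,0,0],[0,0,0,0,0,0,0]]])

```text
t: 6.75
eef_pos: [0.5357, -0.0314, 0.1255]
tool_rot: [0.001, 0.766, 0.643, 0.001]
contact_force: [0.2, 0.6, 0.7]
gripper_width: 0.001
grasp_force: 0.0
```

```bash
python3 -c "
from h import *
w=imaging.read_camera('wrist')[:,:,::-1]; s=imaging.read_camera('scene')[:,:,::-1]
cv2.imwrite('pics/s3.png',np.hstack([cv2.resize(s[90:270,190:350],(355,400)),cv2.resize(w,(440,400))]))
p=bot.get_obs()['eef_pos']
to((.559,-.272,p[2]),(.559,-.272,.0545))"
```

```text
t 6.85 p [ 0.5343 -0.0312  0.1239] yaw -9.917093794350482 q7 0.05393634217833207 w -0.11518986401912039 F 0.0 [-0.6722  0.1304 -0.9233]
(0.559, -0.272, np.float64(0.12386698342270491)) shift mm [-232.9147   65.7595   -0.0261]
(0.559, -0.272, 0.0545) shift mm [-0.0036  0.0146 69.367 ]
```

View pics/s3.png

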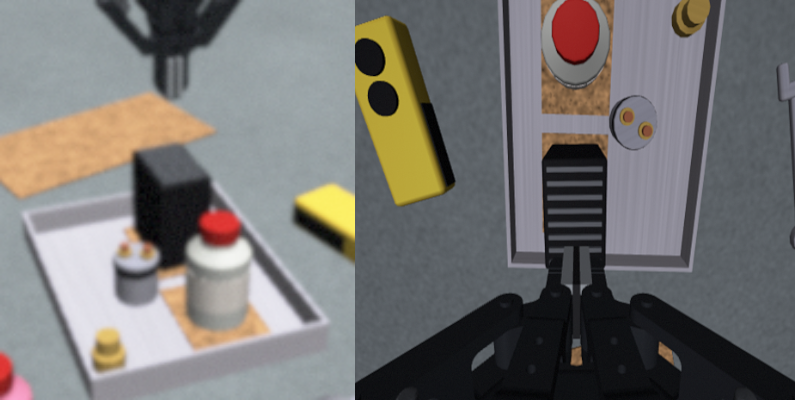

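The pads slid up the charger and came off, with the inner linkage probably pressing on its top edge. The charger still stands upright in its place. I'll check whether it shifted, then grasp higher.

```bash
python3 -c "
from h import *
o=bot.get_obs()
for uv in((224,160),(294,160)): print(px2w('wrist',uv,.099,o))
a=np.radians(-10);X=np.array([np.cos(a),np.sin(a)]);Y=np.array([-X[1],X[0]])
for sx in(1,-1): print(w2px('wrist',[*(np.array([.534,-.031])+sx*.025*X+.038*Y),.099],o))
to((.534,-.031,.15),(.534,-.031,.068))"
```

```text
[0.5184 0.0069 0.099 ]
[ 0.5622 -0.0008  0.099 ]
[298.1002 154.7633]
[219.056  154.7083]
t 6.85 p [ 0.5343 -0.0312  0.1239] yaw -9.917093794350482 q7 0.05393634217833207 w -0.11518986401912039 F 0.0 [-0.6722  0.1304 -0.9233]
(0.534, -0.031, 0.15) shift mm [  0.1801  -0.3782 -26.1329]
(0.534, -0.031, 0.068) shift mm [-0.0043  0.0173 82.    ]
```

Request:
move_arm(commands=[[[0,0,-0.026,0,0,0,0.0854],[0,0,0,0,0,0,0.0854],[0,0,0,0,0,0,0.0854],[0,0,0,0,0,0,0.0854],[0,0,0,0,0,0,0.0854],[0,0,0,0,0,0,0.0854],[0,0,0.02,0,0,0,0.0854],[0,0,0.02,0,0,0,0.0854],[0,0,0.02,0,0,0,0.0854],[0,0,0.02,0,0,0,0.0854],[0,0,0.002,0,0,0,0.0854],[0,0,0,0,0,0,0.06],[0,0,0,0,0,0,0.052],[0,0,0,0,0,0,0.048],[0,0,0,0,0,0,0.048],[0,0,0,0,0,0,0.048]]], squeeze=30)

```text
t: 8.85
eef_pos: [0.5346, -0.0314, 0.0682]
tool_rot: [0.0, 0.766, 0.643, 0.0]
contact_force: [-0.9, -0.1, -0.2]
gripper_width: 0.561
grasp_force: 0.0
```

```bash
python3 -c "
from h import *
to()
w=imaging.read_camera('wrist')[:,:,::-1]
s=imaging.read_camera('scene')[:,:,::-1]
cv2.imwrite('pics/s4.png',np.hstack([cv2.resize(s[110:220,210:310],(400,440),interpolation=cv2.INTER_CUBIC),cv2.resize(w[100:384,120:400],(400,440))]))"
```

```text
t 8.85 p [ 0.5346 -0.0314  0.0682] yaw -9.93113559398857 q7 0.11650908444909054 w 47.94968377972132 F 0.0 [-0.8778 -0.0733 -0.1858]
```

View pics/s4.png

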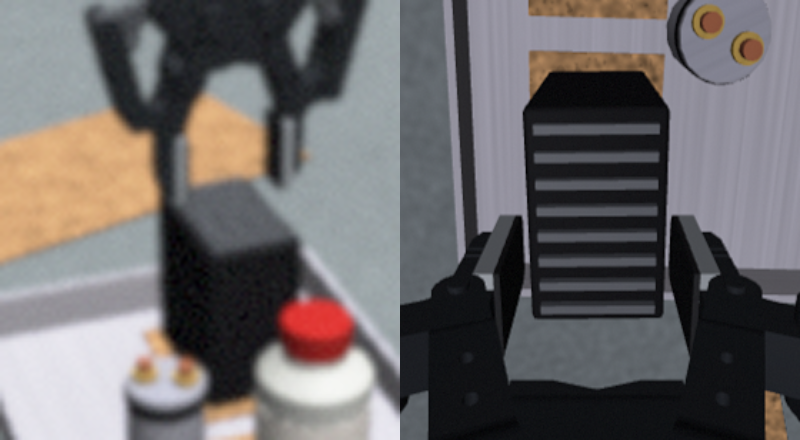

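Gap remains on both sides and the fingers look too far toward the charger's far (−y) end in the scene view. I'll check this by projecting.

```bash
python3 -c "
from h import *
o=bot.get_obs();im=imaging.read_camera('scene')[:,:,::-1].copy()
c=np.array([.534,-.031]);a=np.radians(-10);X=np.array([np.cos(a),np.sin(a)]);Y=np.array([-X[1],X[0]])
S=8;im=cv2.resize(im[110:210,215:315],None,fx=S,fy=6,interpolation=cv2.INTER_CUBIC)
g=lambda p:tuple(int(v) for v in (w2px('scene',p)-[215,110])*[S,6])
for z,col in((.096,(0,255,0)),(.006,(0,200,200))):
  cv2.polylines(im,[np.array([g([*(c+sx*.025*X+sy*.038*Y),z]) for sx,sy in((1,1),(1,-1),(-1,-1),(-1,1))])],True,col,2)
for s in(1,-1): 
  for z in(.068,.076,.087): cv2.circle(im,g([*(o['eef_pos'][:2]+s*.027*X),z]),5,(0,0,255),2)
cv2.imwrite('pics/s5.png',im)"
```

```text
(no output)
```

View pics/s5.png

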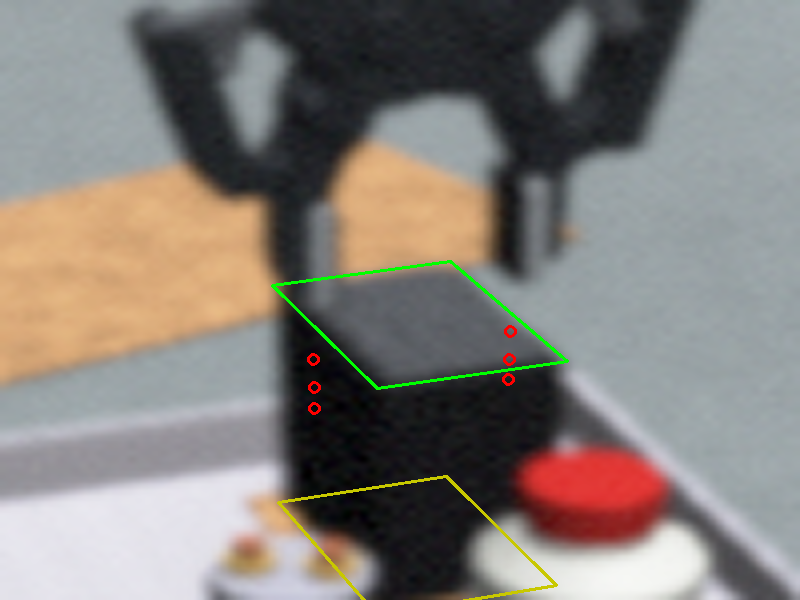

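In the scene view the fingertips are about 33–40 mm higher than the reported TCP suggests: they are at z≈0.108 with TCP z=0.068. The first slip agrees, since the shut fingers were resting on the charger top at TCP z=0.064. So the real tips sit about 33 mm behind the reported TCP, and I'll go lower by that much.

Request:
move_arm(commands=[[[0,0,0,0,0,0,0.0854],[0,0,0,0,0,0,0.0854],[0,0,0,0,0,0,0.0854],[0,0,0,0,0,0,0.0854],[0,0,0.01,0,0,0,0.0854],[0,0,0.01,0,0,0,0.0854],[0,0,0.01,0,0,0,0.0854],[0,0,0.008,0,0,0,0.0854],[0,0,0,0,0,0,0.0854],[0,0,0,0,0,0,0.04],[0,0,0,0,0,0,0.04],[0,0,0,0,0,0,0.04],[0,0,0,0,0,0,0.04],[0,0,0,0,0,0,0.04]]], squeeze=40)

```text
t: 10.75
eef_pos: [0.535, -0.0314, 0.0306]
tool_rot: [0.0, 0.766, 0.643, 0.0]
contact_force: [-0.8, 0.4, 5.3]
gripper_width: 0.575
grasp_force: 43.5
```

```bash
python3 -c "
from h import *
to()
w=imaging.read_camera('wrist')[:,:,::-1]
s=imaging.read_camera('scene')[:,:,::-1]
cv2.imwrite('pics/s6.png',np.hstack([cv2.resize(s[110:220,210:310],(400,440),interpolation=cv2.INTER_CUBIC),cv2.resize(w[100:384,120:400],(400,440))]))"
```

```text
t 10.75 p [ 0.535  -0.0314  0.0306] yaw -9.935550166157851 q7 0.15843265974178591 w 49.08167711375695 F 43.47091197967529 [-0.8283  0.3826  5.3293]
```

View pics/s6.png

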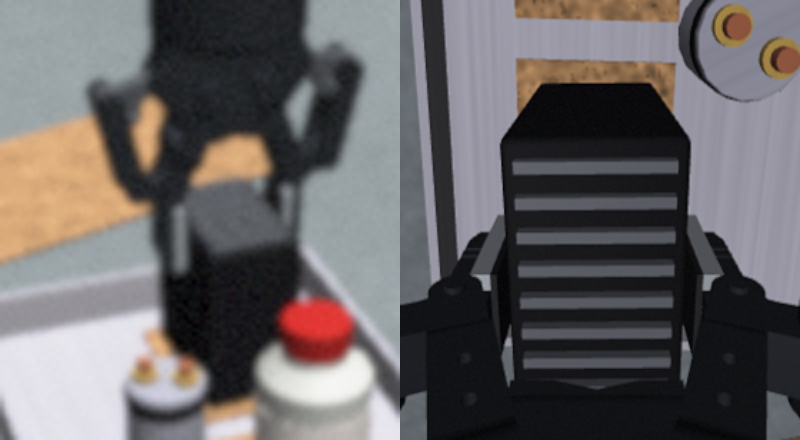

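Grip is now real: 49 mm opening and 43 N. I lift it and carry it to the mat.

Request:
move_arm(commands=[[[0,0,0,0,0,0,0],[0,0,0,0,0,0,0],[0,0,-0.005,0,0,0,0],[0,0,-0.01,0,0,0,0],[0,0,-0.015,0,0,0,0],[0,0,-0.02,0,0,0,0],[0,0,-0.015,0,0,0,0],[0,0,0,0,0,0,0]]], squeeze=60)

```text
t: 11.85
eef_pos: [0.5356, -0.0313, 0.0965]
tool_rot: [0.001, 0.766, 0.643, 0.001]
contact_force: [-0.2, -0.0, -6.8]
gripper_width: 0.572
grasp_force: 63.9
```

```bash
python3 -c "
from h import *
p=bot.get_obs()['eef_pos']
to((.559,-.272,p[2]),(.559,-.272,.0295))"
```

```text
t 11.85 p [ 0.5356 -0.0313  0.0965] yaw -9.928894484379184 q7 0.08769897373372326 w 48.84329763446167 F 63.9017379283905 [-0.1716 -0.0234 -6.7586]
(0.559, -0.272, np.float64(0.09650514119871209)) shift mm [-233.0137   64.5476   -0.0648]
(0.559, -0.272, 0.0295) shift mm [-0.0697 -0.1845 67.0049]
```

Request:
move_arm(commands=[[[-0.013,0.0035,0,0,0,0,0],[-0.02,0.0055,0,0,0,0,0],[-0.02,0.0055,0,0,0,0,0],[-0.02,0.0055,0,0,0,0,0],[-0.02,0.0055,0,0,0,0,0],[-0.02,0.0055,0,0,0,0,0],[-0.02,0.0055,0,0,0,0,0],[-0.02,0.0055,0,0,0,0,0],[-0.02,0.0055,0,0,0,0,0],[-0.02,0.0055,0,0,0,0,0],[-0.02,0.0055,0,0,0,0,0],[-0.02,0.006,0,0,0,0,0],[0,0,0,0,0,0,0],[0,0,0,0,0,0,0],[0,0,0.02,0,0,0,0],[0,0,0.02,0,0,0,0],[0,0,0.015,0,0,0,0],[0,0,0.008,0,0,0,0],[0,0,0,0,0,0,0],[0,0,0,0,0,0,0]]])

```text
t: 14.35
eef_pos: [0.5583, -0.2725, 0.0326]
tool_rot: [0.001, 0.766, 0.643, 0.0]
contact_force: [0.9, 0.1, -6.4]
gripper_width: 0.571
grasp_force: 63.7
```

```bash
python3 -c "
from h import *
p=bot.get_obs()['eef_pos']
to((.559,-.272,.029))"
```

```text
t 14.35 p [ 0.5583 -0.2725  0.0326] yaw -9.942391889785574 q7 0.5653912634496986 w 48.766317655149905 F 63.71973395347595 [ 0.8724  0.0659 -6.411 ]
(0.559, -0.272, 0.029) shift mm [0.5855 0.5823 3.6385]
```

Request:
move_arm(commands=[[[0,0,0.002,0,0,0,0],[0,0,0.002,0,0,0,0],[0,0,0,0,0,0,0],[0,0,0,0,0,0,0.055],[0,0,0,0,0,0,0.0854],[0,0,0,0,0,0,0.0854],[0,0,0,0,0,0,0.0854],[0,0,0,0,0,0,0.0854],[0,0,-0.02,0,0,0,0.0854],[0,0,-0.04,0,0,0,0.0854],[0,0,-0.04,0,0,0,0.0854],[0,0,0,0,0,0,0.0854]]])

```text
t: 15.85
eef_pos: [0.5602, -0.2738, 0.1329]
tool_rot: [0.003, 0.766, 0.643, 0.002]
contact_force: [0.1, -0.7, 0.8]
gripper_width: 0.998
grasp_force: 0.0
```

```bash
python3 -c "
from h import *
p=bot.get_obs()['eef_pos']
to((.5545,.0765,p[2]),(.5545,.0765,.007))"
```

```text
t 15.85 p [ 0.5602 -0.2738  0.1329] yaw -9.963295971514343 q7 0.4977435788857573 w 85.20042738246244 F 0.0 [ 0.0738 -0.6881  0.7697]
(0.5545, 0.0765, np.float64(0.13286120253080522)) shift mm [343.9749 -66.2552  -0.9177]
(0.5545, 0.0765, 0.007) shift mm [  0.1524  -0.9519 125.8575]
```

Request:
move_arm(commands=[[[0.035,-0.0066,0,0,0,0,0.0854],[0.035,-0.0066,0,0,0,0,0.0854],[0.035,-0.0066,0,0,0,0,0.0854],[0.035,-0.0066,0,0,0,0,0.0854],[0.035,-0.0066,0,0,0,0,0.0854],[0.035,-0.0066,0,0,0,0,0.0854],[0.035,-0.0066,0,0,0,0,0.0854],[0.035,-0.0066,0,0,0,0,0.0854],[0.035,-0.0066,0,0,0,0,0.0854],[0.029,-0.0066,0,0,0,0,0.0854],[0,0,0,0,0,0,0.0854],[0,0,0,0,0,0,0.0854]]])

```text
t: 17.35
eef_pos: [0.5521, 0.0772, 0.1282]
tool_rot: [0.0, 0.766, 0.643, -0.0]
contact_force: [-0.3, 0.1, -0.1]
gripper_width: 1.0
grasp_force: 0.0
```

```bash
python3 -c "
from h import *
p=bot.get_obs()['eef_pos']
to((.5545,.0765,p[2]),(.5545,.0765,.0065))
w=imaging.read_camera('wrist')[:,:,::-1]
s=imaging.read_camera('scene')[:,:,::-1]
cv2.imwrite('pics/s7.png',np.hstack([cv2.resize(s[90:270,170:330],(400,450)),cv2.resize(w,(400,450))]))"
```

```text
t 17.35 p [0.5521 0.0772 0.1282] yaw -9.975763593199538 q7 -0.14475531021291677 w 85.41741030920741 F 0.0 [-0.3337  0.139  -0.1469]
(0.5545, 0.0765, np.float64(0.1282136581026084)) shift mm [-0.2777  2.5157  0.0003]
(0.5545, 0.0765, 0.0065) shift mm [  0.067   -0.0064 121.7136]
```

View pics/s7.png

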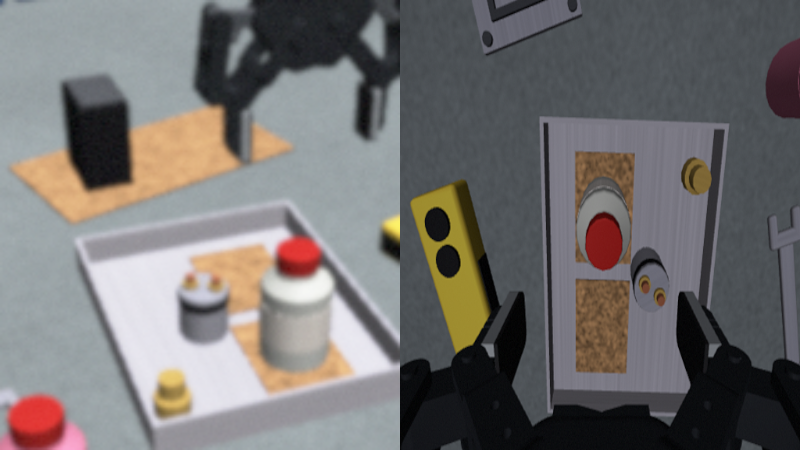

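The charger stands on the mat at left, and the bottle and relay are undisturbed. I'll check where the fingers really are laterally.

```bash
python3 -c "
from h import *
o=bot.get_obs();a=np.radians(-10);X=np.array([np.cos(a),np.sin(a),0])
print('cap pred',w2px('wrist',[.5545,.0765,.1],o),'seen 261 205', px2w('wrist',(261,205),.1,o))
for s in(1,-1):
  for h in (.033,.046): 
    q=o['eef_pos']+s*.045*X+[0,0,h]; print(s,h,(w2px('scene',q)-[170,90])*2.5)
# fingertip seen in s7 crop: left inner tip (240,160), right (372,137); which y for z=tcp+.046?
for uv in((240,160),(372,137)): 
  for h in(0,.033,.046): print(uv,h,px2w('scene',(uv[0]/2.5+170,uv[1]/2.5+90),o['eef_pos'][2]+h)-o['eef_pos'])
"
```

```text
cap pred [262.4484 209.9463] seen 261 205 [0.5541 0.0801 0.1   ]
1 0.033 [241.7728 183.4786]
1 0.046 [241.884  166.3129]
-1 0.033 [361.4225 161.0898]
-1 0.046 [362.7637 144.3584]
(240, 160) 0 [-0.0061 -0.092   0.    ]
(240, 160) 0.033 [ 0.0274 -0.0377  0.033 ]
(240, 160) 0.046 [ 0.0406 -0.0162  0.046 ]
(372, 137) 0 [-0.1185 -0.071   0.    ]
(372, 137) 0.033 [-0.0743 -0.0187  0.033 ]
(372, 137) 0.046 [-0.0569  0.002   0.046 ]
```

Request:
move_arm(commands=[[[0.001,0.0025,0.02,0,0,0,0.0854],[0,0,0.025,0,0,0,0.0854],[0,0,0.025,0,0,0,0.0854],[0,0,0.025,0,0,0,0.0854],[0,0,0.02,0,0,0,0.0854],[0,0,0.006,0,0,0,0.0854],[0,0,0,0,0,0,0.0854],[0,0,0,0,0,0,0.06],[0,0,0,0,0,0,0],[0,0,0,0,0,0,0],[0,0,0,0,0,0,0],[0,0,0,0,0,0,0],[0,0,0,0,0,0,0]]], squeeze=35)

```text
t: 19.08
eef_pos: [0.5555, 0.079, 0.0081]
tool_rot: [0.0, 0.766, 0.643, 0.001]
contact_force: [-0.5, -1.0, 6.1]
gripper_width: 0.612
grasp_force: 36.8
```

Bottle gripped at TCP (0.5555, 0.079, 0.0081). I lift it and carry it to the near half of the mat.

Request:
move_arm(commands=[[[0,0,-0.005,0,0,0,0],[0,0,-0.01,0,0,0,0],[0,0,-0.015,0,0,0,0],[0,0,-0.02,0,0,0,0],[0,0,-0.015,0,0,0,0],[0,0,0,0,0,0,0]]], squeeze=45)

```text
t: 19.82
eef_pos: [0.5559, 0.079, 0.0736]
tool_rot: [0.0, 0.766, 0.643, 0.001]
contact_force: [-0.3, 0.5, -2.6]
gripper_width: 0.612
grasp_force: 48.0
```

```bash
python3 -c "
from h import *
p=bot.get_obs()['eef_pos']
to((.43,-.28,p[2]),(.43,-.28,.0065))"
```

```text
t 19.825 p [0.5559 0.079  0.0736] yaw -9.933032757501636 q7 -0.08980750316813482 w 52.24367732601421 F 48.01449011487421 [-0.3045  0.5204 -2.6405]
(0.43, -0.28, np.float64(0.07356224237386835)) shift mm [-375.2887  -62.0581   -0.6857]
(0.43, -0.28, 0.0065) shift mm [-0.0956 -0.1628 67.062 ]
```

Request:
move_arm(commands=[[[-0.015,-0.0025,0,0,0,0,0],[-0.0225,-0.0037,0,0,0,0,0],[-0.0225,-0.0037,0,0,0,0,0],[-0.0225,-0.0037,0,0,0,0,0],[-0.0225,-0.0037,0,0,0,0,0],[-0.0225,-0.0037,0,0,0,0,0],[-0.0225,-0.0037,0,0,0,0,0],[-0.0225,-0.0037,0,0,0,0,0],[-0.0225,-0.0037,0,0,0,0,0],[-0.0225,-0.0037,0,0,0,0,0],[-0.0225,-0.0037,0,0,0,0,0],[-0.0225,-0.0037,0,0,0,0,0],[-0.0225,-0.0037,0,0,0,0,0],[-0.0225,-0.0037,0,0,0,0,0],[-0.0225,-0.0037,0,0,0,0,0],[-0.0225,-0.0037,0,0,0,0,0],[-0.0225,-0.0037,0,0,0,0,0],[0,0,0,0,0,0,0],[0,0,0,0,0,0,0]]])

```text
t: 22.2
eef_pos: [0.4285, -0.28, 0.0719]
tool_rot: [-0.0, 0.766, 0.643, 0.0]
contact_force: [0.4, 0.5, -2.2]
gripper_width: 0.612
grasp_force: 47.9
```

Request:
move_arm(commands=[[[0,0,0.02,0,0,0,0],[0,0,0.02,0,0,0,0],[0,0,0.015,0,0,0,0],[0,0,0.006,0,0,0,0],[0,0,0,0,0,0,0],[0,0,0,0,0,0,0]]])

```text
t: 22.95
eef_pos: [0.4298, -0.2802, 0.0116]
tool_rot: [0.0, 0.766, 0.643, 0.0]
contact_force: [0.3, -0.6, -2.7]
gripper_width: 0.611
grasp_force: 47.9
```

Request:
move_arm(commands=[[[0,0,0.003,0,0,0,0],[0,0,0.0025,0,0,0,0],[0,0,0,0,0,0,0],[0,0,0,0,0,0,0.06],[0,0,0,0,0,0,0.0854],[0,0,0,0,0,0,0.0854],[0,0,0,0,0,0,0.0854],[0,0,0,0,0,0,0.0854],[0,0,-0.02,0,0,0,0.0854],[0,0,-0.04,0,0,0,0.0854],[0,0,-0.05,0,0,0,0.0854],[0,0,0,0,0,0,0.0854]]])

```text
t: 24.45
eef_pos: [0.4316, -0.2814, 0.1188]
tool_rot: [0.003, 0.766, 0.643, 0.002]
contact_force: [0.3, 0.4, -1.0]
gripper_width: 1.002
grasp_force: 0.0
```

```bash
python3 -c "
from h import *
p=bot.get_obs()['eef_pos']
to((.599,.0165,p[2]),(.599,.0165,-.017))
t=imaging.read_camera('top')[:,:,::-1]
cv2.imwrite('pics/t8.png',cv2.resize(t[140:300,110:410],(750,400)))"
```

```text
t 24.45 p [ 0.4316 -0.2814  0.1188] yaw -9.947072302154565 q7 0.5770770194667124 w 85.56790205817705 F 0.0 [ 0.3423  0.4188 -1.0364]
(0.599, 0.0165, np.float64(0.11883038196309142)) shift mm [322.368  113.3775   0.4318]
(0.599, 0.0165, -0.017) shift mm [  0.1372  -0.9074 135.8273]
```

View pics/t8.png

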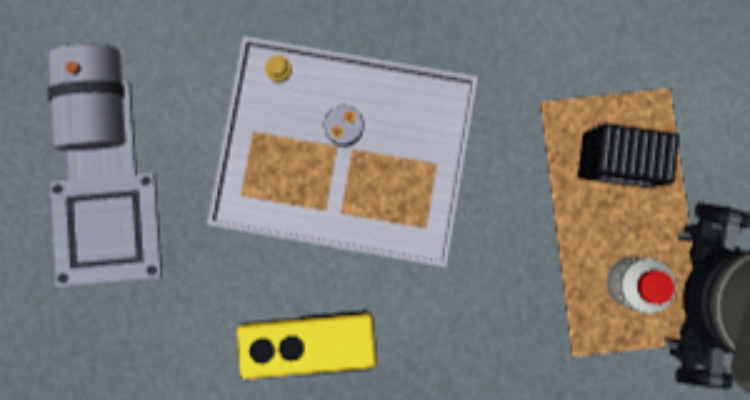

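Both objects stand on the mat, charger (630,155) and bottle (650,287), with the relay still in the tray at (345,125). Relay next.

Request:
move_arm(commands=[[[0.036,0.0126,0,0,0,0,0.07],[0.036,0.0126,0,0,0,0,0.07],[0.036,0.0126,0,0,0,0,0.07],[0.036,0.0126,0,0,0,0,0.07],[0.036,0.0126,0,0,0,0,0.07],[0.036,0.0126,0,0,0,0,0.07],[0.036,0.0126,0,0,0,0,0.07],[0.036,0.0126,0,0,0,0,0.07],[0.034,0.0126,0,0,0,0,0.07],[0,0,0,0,0,0,0.07],[0,0,0,0,0,0,0.07]]], squeeze=30)

```text
t: 25.88
eef_pos: [0.5954, 0.0168, 0.1143]
tool_rot: [-0.0, 0.766, 0.643, -0.001]
contact_force: [0.2, -0.5, -0.1]
gripper_width: 0.819
grasp_force: 0.0
```

```bash
python3 -c "
from h import *
o=bot.get_obs()
to((.599,.0165,.118),(.599,.0165,-.023))
w=imaging.read_camera('wrist')[:,:,::-1].copy()
cv2.circle(w,tuple(int(v) for v in w2px('wrist',[.599,.0165,.046],o)),3,(255,0,0),-1)
cv2.imwrite('pics/w9.png',w)"
```

```text
t 25.875 p [0.5954 0.0168 0.1143] yaw -9.961578781825674 q7 -0.009102122388431392 w 69.95185900686413 F 0.0 [ 0.1907 -0.4881 -0.1367]
(0.599, 0.0165, 0.118) shift mm [ 0.3128  3.5656 -3.6764]
(0.599, 0.0165, -0.023) shift mm [  0.1862   0.3148 140.9995]
```

View pics/w9.png

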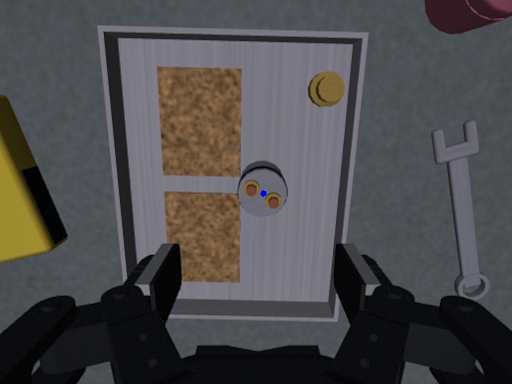

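The relay centre is at about (262,190), within 2–3 px of the projected estimate. Descending to grip.

Request:
move_arm(commands=[[[0.001,0.0035,0.02,0,0,0,0.07],[0,0,0.025,0,0,0,0.07],[0,0,0.025,0,0,0,0.07],[0,0,0.025,0,0,0,0.07],[0,0,0.025,0,0,0,0.07],[0,0,0.017,0,0,0,0.07],[0,0,0,0,0,0,0.07],[0,0,0,0,0,0,0.05],[0,0,0,0,0,0,0],[0,0,0,0,0,0,0],[0,0,0,0,0,0,0],[0,0,0,0,0,0,0],[0,0,0,0,0,0,0]]])

```text
t: 27.55
eef_pos: [0.601, 0.018, -0.0204]
tool_rot: [0.0, 0.766, 0.643, 0.001]
contact_force: [-0.9, -0.2, 6.9]
gripper_width: 0.459
grasp_force: 30.6
```

Request:
move_arm(commands=[[[0,0,-0.005,0,0,0,0],[0,0,-0.01,0,0,0,0],[0,0,-0.02,0,0,0,0],[0,0,-0.02,0,0,0,0],[0,0,-0.02,0,0,0,0],[0,0,-0.015,0,0,0,0],[0,0,0,0,0,0,0]]], squeeze=40)

```text
t: 28.42
eef_pos: [0.6012, 0.0181, 0.0701]
tool_rot: [0.001, 0.766, 0.643, 0.001]
contact_force: [-0.1, 0.2, -2.8]
gripper_width: 0.452
grasp_force: 40.6
```

```bash
python3 -c "
from h import *
p=bot.get_obs()['eef_pos']
f=lambda x,y:(120+(x+.5)/4-.5,145+(y+.5)/4-.5)
for nm,pts,z in(('bolts',[(52,282),(193,270),(203,412),(60,426)],.010),('rimout',[(66,290),(184,286),(190,400),(76,410)],.013)):
  print(nm,np.mean([px2w('top',f(*q),z) for q in pts],0))
to((.498,.269,p[2]),(.498,.269,-.016))"
```

```text
bolts [0.4979 0.2717 0.01  ]
rimout [0.4984 0.2695 0.013 ]
t 28.425 p [0.6012 0.0181 0.0701] yaw -9.93203270199813 q7 0.02803194803750919 w 38.6289193349836 F 40.55213212966919 [-0.1305  0.229  -2.7625]
(0.498, 0.269, np.float64(0.07014654610769555)) shift mm [ 229.3441 -144.9701   -0.1291]
(0.498, 0.269, -0.016) shift mm [-0.0874 -0.215  86.1462]
```

Request:
move_arm(commands=[[[0.0115,-0.007,0,0,0,0,0],[0.0198,-0.0125,0,0,0,0,0],[0.0198,-0.0125,0,0,0,0,0],[0.0198,-0.0125,0,0,0,0,0],[0.0198,-0.0125,0,0,0,0,0],[0.0198,-0.0125,0,0,0,0,0],[0.0198,-0.0125,0,0,0,0,0],[0.0198,-0.0125,0,0,0,0,0],[0.0198,-0.0125,0,0,0,0,0],[0.0198,-0.0125,0,0,0,0,0],[0.0198,-0.0125,0,0,0,0,0],[0.0198,-0.0125,0,0,0,0,0],[0,0,0,0,0,0,0],[0,0,0,0,0,0,0],[0,0,0,0,0,0,0]]])

```text
t: 30.3
eef_pos: [0.4976, 0.2676, 0.0684]
tool_rot: [0.0, 0.766, 0.643, -0.0]
contact_force: [0.3, 0.0, -2.0]
gripper_width: 0.454
grasp_force: 40.6
```

```bash
python3 -c "
from h import *
to((.498,.2695,.03),(.498,.2695,-.0145))
w=imaging.read_camera('wrist')[:,:,::-1].copy()
t=imaging.read_camera('scene')[:,:,::-1]
cv2.imwrite('pics/s10.png',np.hstack([cv2.resize(t[170:350,270:450],(400,400)),cv2.resize(w,(400,400))]))"
```

```text
t 30.3 p [0.4976 0.2676 0.0684] yaw -10.023300946059708 q7 -0.4479323734320305 w 38.77849562399126 F 40.62188744544983 [ 0.329   0.0179 -1.9556]
(0.498, 0.2695, 0.03) shift mm [ 1.9564  0.0327 38.4173]
(0.498, 0.2695, -0.0145) shift mm [ 0.0325  0.003  44.5   ]
```

View pics/s10.png

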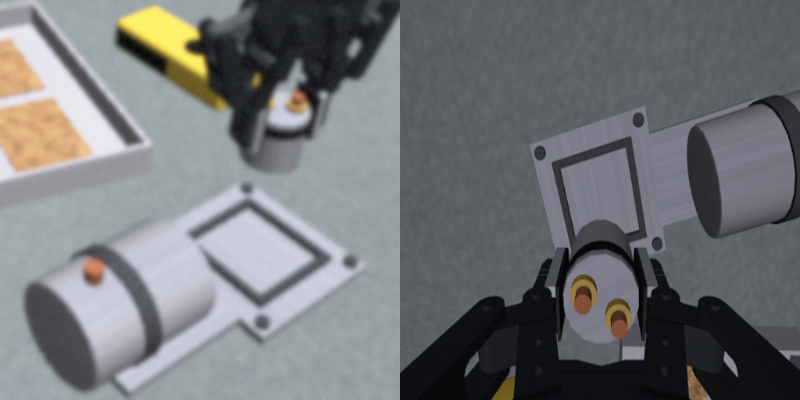

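The relay is held upright above the bracket. I'll cross-check the pocket centre from the plate corners at (531,145), (645,107) and (664,245).

```bash
python3 -c "
from h import *
o=bot.get_obs()
g=lambda u,v:px2w('wrist',((u-400)*1.28,v*.96),.008,o)
A,B,C=g(531,145),g(645,107),g(664,245);print(A,B,C,(A+C)/2,np.linalg.norm(A-C),np.linalg.norm(A-B),np.linalg.norm(B-C))
a,b=g(552,162),g(647,232);print((a+b)/2,np.linalg.norm(a-b))"
```

```text
[0.4396 0.323  0.008 ] [0.5482 0.3298 0.008 ] [0.5543 0.2257 0.008 ] [0.497  0.2743 0.008 ] 0.15037638261444428 0.10879069423159883 0.10430290214403956
[0.4974 0.2735 0.008 ] 0.10710091473711865
```

Request:
move_arm(commands=[[[0.0035,0,0.01,0,0,0,0],[0,0,0.02,0,0,0,0],[0,0,0.02,0,0,0,0],[0,0,0.02,0,0,0,0],[0,0,0.008,0,0,0,0],[0,0,0,0,0,0,0],[0,0,0,0,0,0,0]]])

```text
t: 31.28
eef_pos: [0.4987, 0.2725, -0.0089]
tool_rot: [0.0, 0.766, 0.643, 0.001]
contact_force: [0.0, -0.3, -2.6]
gripper_width: 0.457
grasp_force: 40.6
```

Request:
move_arm(commands=[[[-0.001,0,0.004,0,0,0,0],[0,0,0.003,0,0,0,0],[0,0,0.001,0,0,0,0],[0,0,0,0,0,0,0]]])

```text
t: 31.78
eef_pos: [0.498, 0.2713, -0.0163]
tool_rot: [-0.0, 0.766, 0.643, 0.0]
contact_force: [-2.9, -1.8, 10.1]
gripper_width: 0.453
grasp_force: 42.0
```

Seated on the floor (10 N). I release, rise, and check from above.

Request:
move_arm(commands=[[[0,0,-0.0005,0,0,0,0.045],[0,0,0,0,0,0,0.07],[0,0,0,0,0,0,0.07],[0,0,0,0,0,0,0.07],[0,0,0,0,0,0,0.07],[0,0,-0.02,0,0,0,0.07],[0,0,-0.03,0,0,0,0.07],[0,0,-0.04,0,0,0,0.07],[0,0,-0.04,0,0,0,0.0854],[0,0,0,0,0,0,0.0854]]])

```text
t: 33.02
eef_pos: [0.5004, 0.2723, 0.1174]
tool_rot: [0.0, 0.766, 0.643, 0.004]
contact_force: [-0.6, 0.1, 0.6]
gripper_width: 1.001
grasp_force: 0.0
```

```bash
python3 -c "
from h import *
p=bot.get_obs()['eef_pos']
to((.43,.0,p[2]),(.4305,-.281,p[2]),(.4305,-.281,.006))
t=imaging.read_camera('scene')[:,:,::-1]; u=imaging.read_camera('top')[:,:,::-1]
cv2.imwrite('pics/s11.png',np.hstack([cv2.resize(t[170:350,270:450],(400,400),interpolation=cv2.INTER_CUBIC),cv2.resize(u[190:270,110:190],(400,400),interpolation=cv2.INTER_CUBIC)]))"
```

```text
t 33.025 p [0.5004 0.2723 0.1174] yaw -9.967237990816068 q7 -0.48826699646410837 w 85.50825531233899 F 0.0 [-0.5847  0.0896  0.6214]
(0.43, 0.0, np.float64(0.11743704199545169)) shift mm [-280.4072  -22.1876   -1.6709]
(0.4305, -0.281, np.float64(0.11743704199545169)) shift mm [-276.6693   49.1288   -1.3091]
(0.4305, -0.281, 0.006) shift mm [ -0.6219  -0.5326 111.434 ]
```

View pics/s11.png

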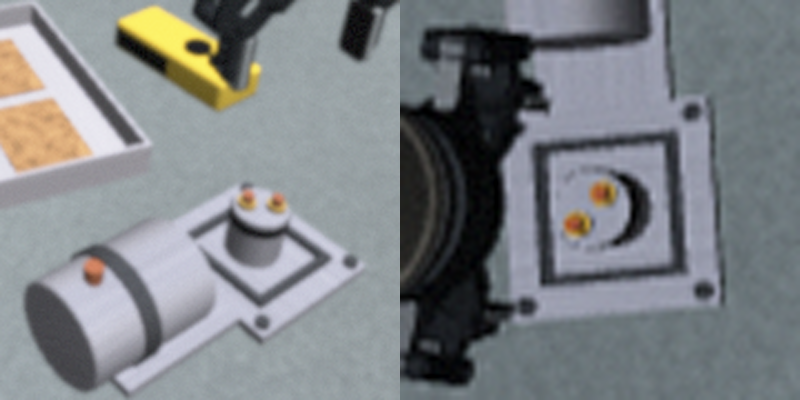

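```bash
python3 -c "
from h import *
g=lambda x,y:(110+(x-400+.5)/5-.5,190+(y+.5)/5-.5)
print(px2w('top',g(590,208),.058),np.mean([px2w('top',g(*q),.013) for q in((533,145),(678,133),(686,270),(542,284))],0))"
```

```text
[0.4981 0.2676 0.058 ] [0.4985 0.2704 0.013 ]
```

Request:
move_arm(commands=[[[-0.0328,0.0016,0,0,0,0,0.0854],[-0.0328,0.0016,0,0,0,0,0.0854],[-0.0328,0.0016,0,0,0,0,0.0854],[-0.0328,0.0016,0,0,0,0,0.0854],[-0.0328,0.0016,0,0,0,0,0.0854],[-0.0328,0.0016,0,0,0,0,0.0854],[-0.0328,0.0016,0,0,0,0,0.0854],[-0.0328,0.0016,0,0,0,0,0.0854],[-0.0328,0.0016,0,0,0,0,0.0854],[-0.0328,0.0016,0,0,0,0,0.0854],[-0.0328,0.0016,0,0,0,0,0.0854],[-0.0328,0.0016,0,0,0,0,0.0854],[-0.0328,0.0016,0,0,0,0,0.0854],[-0.0328,0.0016,0,0,0,0,0.0854],[-0.0328,0.0016,0,0,0,0,0.0854],[-0.0328,0.0016,0,0,0,0,0.0854],[-0.0328,0.0016,0,0,0,0,0.0854],[0,0,0,0,0,0,0.0854],[0,0,0,0,0,0,0.0854]]])

```text
t: 35.5
eef_pos: [0.4279, -0.2817, 0.1124]
tool_rot: [-0.001, 0.766, 0.643, -0.0]
contact_force: [0.3, 1.1, 0.7]
gripper_width: 0.999
grasp_force: 0.0
```

```bash
python3 -c "
from h import *
to((.4302,-.2805,.118),(.4302,-.2805,.006))"
```

```text
t 35.5 p [ 0.4279 -0.2817  0.1124] yaw -9.931922383281586 q7 0.6253427186999133 w 85.32680879410994 F 0.0 [0.3128 1.0744 0.7134]
(0.4302, -0.2805, 0.118) shift mm [ 1.6207  2.0022 -5.6121]
(0.4302, -0.2805, 0.006) shift mm [ -0.0883   0.1994 111.9998]
```

Relay is about 3 mm from the pocket centre. Now the bottle goes back.

Request:
move_arm(commands=[[[0.0015,0.002,0.015,0,0,0,0.0854],[0,0,0.025,0,0,0,0.0854],[0,0,0.025,0,0,0,0.0854],[0,0,0.025,0,0,0,0.0854],[0,0,0.0145,0,0,0,0.0854],[0,0,0,0,0,0,0.0854],[0,0,0,0,0,0,0.06],[0,0,0,0,0,0,0],[0,0,0,0,0,0,0],[0,0,0,0,0,0,0],[0,0,0,0,0,0,0],[0,0,0,0,0,0,0]]], squeeze=45)

```text
t: 37.0
eef_pos: [0.4312, -0.2818, 0.0096]
tool_rot: [0.0, 0.766, 0.643, 0.001]
contact_force: [-0.7, 1.5, 6.4]
gripper_width: 0.612
grasp_force: 46.9
```

Request:
move_arm(commands=[[[0,0,-0.005,0,0,0,0],[0,0,-0.01,0,0,0,0],[0,0,-0.015,0,0,0,0],[0,0,-0.02,0,0,0,0],[0,0,-0.015,0,0,0,0],[0,0,0,0,0,0,0]]])

```text
t: 37.75
eef_pos: [0.4317, -0.2819, 0.0749]
tool_rot: [0.001, 0.766, 0.643, 0.001]
contact_force: [0.4, 0.8, -3.4]
gripper_width: 0.61
grasp_force: 48.1
```

```bash
python3 -c "
from h import *
p=bot.get_obs()['eef_pos']
to((.5555,.079,p[2]),(.5555,.079,.009))"
```

```text
t 37.75 p [ 0.4317 -0.2819  0.0749] yaw -9.921230815083652 q7 0.6786144060066475 w 52.115348139803025 F 48.119998864713125 [ 0.416   0.8089 -3.4182]
(0.5555, 0.079, np.float64(0.07492129634475542)) shift mm [376.8701  59.7798   0.0269]
(0.5555, 0.079, 0.009) shift mm [ 0.0237 -0.1793 65.921 ]
```

Request:
move_arm(commands=[[[0.0155,0.0026,0,0,0,0,0],[0.0225,0.0036,0,0,0,0,0],[0.0225,0.0036,0,0,0,0,0],[0.0225,0.0036,0,0,0,0,0],[0.0225,0.0036,0,0,0,0,0],[0.0225,0.0036,0,0,0,0,0],[0.0225,0.0036,0,0,0,0,0],[0.0225,0.0036,0,0,0,0,0],[0.0225,0.0036,0,0,0,0,0],[0.0225,0.0036,0,0,0,0,0],[0.0225,0.0036,0,0,0,0,0],[0.0225,0.0036,0,0,0,0,0],[0.0225,0.0036,0,0,0,0,0],[0.0225,0.0036,0,0,0,0,0],[0.0225,0.0036,0,0,0,0,0],[0.0225,0.0036,0,0,0,0,0],[0.0225,0.0036,0,0,0,0,0],[0,0,0,0,0,0,0],[0,0,0,0,0,0,0]]])

```text
t: 40.12
eef_pos: [0.5546, 0.0774, 0.0735]
tool_rot: [0.0, 0.766, 0.643, -0.0]
contact_force: [-1.0, 0.2, -2.7]
gripper_width: 0.61
grasp_force: 48.0
```

```bash
python3 -c "
from h import *
to((.5553,.0782,.0116))"
```

```text
t 40.125 p [0.5546 0.0774 0.0735] yaw -9.95847623145406 q7 -0.02917883618925273 w 52.09167910358418 F 48.03975531103788 [-1.041   0.1901 -2.6997]
(0.5553, 0.0782, 0.0116) shift mm [ 1.0062  0.6111 61.8739]
```

Request:
move_arm(commands=[[[0,0,0.02,0,0,0,0],[0,0,0.02,0,0,0,0],[0,0,0.013,0,0,0,0],[0,0,0.004,0,0,0,0],[0,0,0,0,0,0,0],[0,0,0,0,0,0,0]]])

```text
t: 40.88
eef_pos: [0.5553, 0.078, 0.0171]
tool_rot: [0.0, 0.766, 0.643, 0.0]
contact_force: [0.8, -0.1, -3.0]
gripper_width: 0.609
grasp_force: 48.0
```

Request:
move_arm(commands=[[[0,0,0.003,0,0,0,0],[0,0,0.0025,0,0,0,0],[0,0,0,0,0,0,0],[0,0,0,0,0,0,0]]])

```text
t: 41.38
eef_pos: [0.555, 0.0781, 0.0116]
tool_rot: [-0.0, 0.766, 0.643, 0.0]
contact_force: [-1.7, -0.2, 6.4]
gripper_width: 0.612
grasp_force: 48.9
```

Request:
move_arm(commands=[[[0,0,0,0,0,0,0.06],[0,0,0,0,0,0,0.0854],[0,0,0,0,0,0,0.0854],[0,0,0,0,0,0,0.0854],[0,0,0,0,0,0,0.0854],[0,0,-0.02,0,0,0,0.0854],[0,0,-0.04,0,0,0,0.0854],[0,0,-0.05,0,0,0,0.0854],[0,0,0,0,0,0,0.0854]]])

```text
t: 42.5
eef_pos: [0.558, 0.0779, 0.1259]
tool_rot: [0.002, 0.766, 0.643, 0.004]
contact_force: [-0.8, -0.2, -0.1]
gripper_width: 0.996
grasp_force: 0.0
```

```bash
python3 -c "
from h import *
p=bot.get_obs()['eef_pos']
to((.559,-.2735,p[2]),(.559,-.2735,.030))"
```

```text
t 42.5 p [0.558  0.0779 0.1259] yaw -9.978260522769423 q7 -0.07594810617143113 w 85.0967578721944 F 0.0 [-0.8278 -0.2451 -0.0585]
(0.559, -0.2735, np.float64(0.12594156776734067)) shift mm [-345.9632   61.8521   -0.9386]
(0.559, -0.2735, 0.03) shift mm [-0.3856 -0.7009 95.9382]
```

Request:
move_arm(commands=[[[-0.0346,0.0062,0,0,0,0,0.0854],[-0.0346,0.0062,0,0,0,0,0.0854],[-0.0346,0.0062,0,0,0,0,0.0854],[-0.0346,0.0062,0,0,0,0,0.0854],[-0.0346,0.0062,0,0,0,0,0.0854],[-0.0346,0.0062,0,0,0,0,0.0854],[-0.0346,0.0062,0,0,0,0,0.0854],[-0.0346,0.0062,0,0,0,0,0.0854],[-0.0346,0.0062,0,0,0,0,0.0854],[-0.0346,0.0062,0,0,0,0,0.0854],[0,0,0,0,0,0,0.0854],[0,0,0,0,0,0,0.0854]]])

```text
t: 44.0
eef_pos: [0.556, -0.2727, 0.1209]
tool_rot: [-0.0, 0.766, 0.643, 0.0]
contact_force: [-0.2, 0.6, -0.8]
gripper_width: 1.003
grasp_force: 0.0
```

```bash
python3 -c "
from h import *
to((.5585,-.273,.029))"
```

```text
t 44.0 p [ 0.556  -0.2727  0.1209] yaw -9.928629504210548 q7 0.5541284005963316 w 85.63958724434933 F 0.0 [-0.2348  0.6483 -0.7941]
(0.5585, -0.273, 0.029) shift mm [ 0.1005  2.5487 91.9303]
```

Request:
move_arm(commands=[[[0,0.002,0.015,0,0,0,0.0854],[0,0,0.025,0,0,0,0.0854],[0,0,0.025,0,0,0,0.0854],[0,0,0.018,0,0,0,0.0854],[0,0,0.008,0,0,0,0.0854],[0,0,0,0,0,0,0.0854],[0,0,0,0,0,0,0.06],[0,0,0,0,0,0,0],[0,0,0,0,0,0,0],[0,0,0,0,0,0,0],[0,0,0,0,0,0,0],[0,0,0,0,0,0,0]]], squeeze=60)

```text
t: 45.5
eef_pos: [0.5585, -0.2741, 0.0311]
tool_rot: [0.0, 0.766, 0.643, 0.0]
contact_force: [-2.1, 1.0, 6.1]
gripper_width: 0.571
grasp_force: 62.7
```

Request:
move_arm(commands=[[[0,0,-0.005,0,0,0,0],[0,0,-0.01,0,0,0,0],[0,0,-0.015,0,0,0,0],[0,0,-0.02,0,0,0,0],[0,0,-0.015,0,0,0,0],[0,0,0,0,0,0,0]]])

```text
t: 46.25
eef_pos: [0.5593, -0.2745, 0.097]
tool_rot: [0.001, 0.766, 0.643, 0.001]
contact_force: [-0.5, 0.6, -6.6]
gripper_width: 0.572
grasp_force: 63.7
```

```bash
python3 -c "
from h import *
p=bot.get_obs()['eef_pos']
to((.535,-.0314,p[2]))"
```

```text
t 46.25 p [ 0.5593 -0.2745  0.097 ] yaw -9.93604188442237 q7 0.5744326842479097 w 48.84684102165893 F 63.66226673126221 [-0.4905  0.6037 -6.569 ]
(0.535, -0.0314, np.float64(0.09701112075160415)) shift mm [235.309  -65.8836  -0.3338]
```

Request:
move_arm(commands=[[[0.0135,-0.0036,0,0,0,0,0],[0.02,-0.0057,0,0,0,0,0],[0.02,-0.0057,0,0,0,0,0],[0.02,-0.0057,0,0,0,0,0],[0.02,-0.0057,0,0,0,0,0],[0.02,-0.0057,0,0,0,0,0],[0.02,-0.0057,0,0,0,0,0],[0.02,-0.0057,0,0,0,0,0],[0.02,-0.0057,0,0,0,0,0],[0.02,-0.0057,0,0,0,0,0],[0.02,-0.0057,0,0,0,0,0],[0.02,-0.0057,0,0,0,0,0],[0,0,0,0,0,0,0],[0,0,0,0,0,0,0],[0,0,0.02,0,0,0,0],[0,0,0.02,0,0,0,0],[0,0,0.012,0,0,0,0],[0,0,0.005,0,0,0,0],[0,0,0,0,0,0,0],[0,0,0,0,0,0,0]]])

```text
t: 48.75
eef_pos: [0.5337, -0.0326, 0.0387]
tool_rot: [0.0, 0.766, 0.643, 0.0]
contact_force: [-0.0, 0.5, -6.1]
gripper_width: 0.573
grasp_force: 63.5
```

```bash
python3 -c "
from h import *
to((.5348,-.0326,.0331))"
```

```text
t 48.75 p [ 0.5337 -0.0326  0.0387] yaw -9.940635383390756 q7 0.2227301158541937 w 48.90520058094484 F 63.46962332725525 [-0.0072  0.5102 -6.1478]
(0.5348, -0.0326, 0.0331) shift mm [0.1785 1.0959 5.5802]
```

Request:
move_arm(commands=[[[0,0.001,0.003,0,0,0,0],[0,0,0.0025,0,0,0,0],[0,0,0,0,0,0,0],[0,0,0,0,0,0,0.055],[0,0,0,0,0,0,0.0854],[0,0,0,0,0,0,0.0854],[0,0,0,0,0,0,0.0854],[0,0,0,0,0,0,0.0854],[0,0,-0.02,0,0,0,0.0854],[0,0,-0.04,0,0,0,0.0854],[0,0,-0.05,0,0,0,0.0854],[-0.04,0,-0.03,0,0,0,0.0854],[-0.06,0,0,0,0,0,0.0854],[-0.06,0,0,0,0,0,0.0854],[-0.06,0,0,0,0,0,0.0854],[-0.06,0,0,0,0,0,0.0854],[0,0,0,0,0,0,0.0854],[0,0,0,0,0,0,0.0854]]])

```text
t: 51.0
eef_pos: [0.4857, -0.3081, 0.1723]
tool_rot: [-0.0, 0.766, 0.643, 0.0]
contact_force: [-0.3, 1.0, 0.0]
gripper_width: 1.001
grasp_force: 0.0
```

```bash
python3 -c "
from h import *
to()
t=imaging.read_camera('top')[:,:,::-1]
cv2.imwrite('pics/top9.png',t)
b=cv2.imread('pics/top0.png')
f=lambda i:cv2.resize(i[145:265,190:310],(400,400),interpolation=cv2.INTER_CUBIC)
cv2.imwrite('pics/s12.png',np.hstack([f(b),f(t)]))
def red(i): 
  h=i.astype(int);m=(h[:,:,2]>130)&(h[:,:,1]<60);m[:150]=0;ys,xs=np.nonzero(m);return xs.mean(),ys.mean()
def blk(i):
  m=np.zeros(i.shape[:2],np.uint8);m[195:240,240:295]=(i[195:240,240:295].max(2)<60)
  m=cv2.morphologyEx(m,cv2.MORPH_CLOSE,np.ones((5,5)));c=max(cv2.findContours(m,0,2)[0],key=cv2.contourArea);return cv2.minAreaRect(c)
for i in(b,t): print(px2w('top',red(i),.1),blk(i),px2w('top',blk(i)[0],.09))"
```

```text
t 51.0 p [ 0.4857 -0.3081  0.1723] yaw -9.96662457210774 q7 0.6291631354052143 w 85.48923522869411 F 0.0 [-0.3322  1.0282  0.0353]
[0.5543 0.0772 0.1   ] ((265.8099670410156, 213.32998657226562), (30.829858779907227, 20.5060977935791), 8.13010311126709) [ 0.5342 -0.0296  0.09  ]
[0.5552 0.0777 0.1   ] ((265.65240478515625, 213.4981231689453), (30.912065505981445, 20.39247703552246), 7.4314093589782715) [ 0.5338 -0.0292  0.09  ]
```

View pics/s12.png

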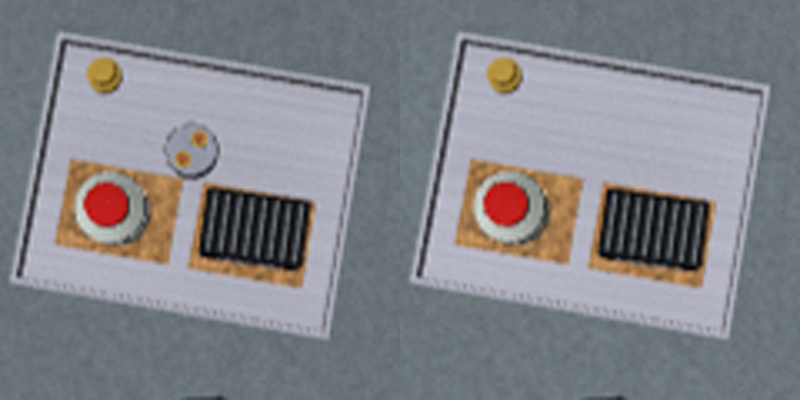

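Before (left) and after (right) match: the bottle is within 1 mm, the charger within 1 mm and 1°, and the relay is gone from the tray.

```bash
python3 -c "
from station import bot
print(bot.hand_in())"
```

```text
the job is handed in; nothing more can be done
None
```

The job is handed in, with no verdict returned: the relay is upright about 3 mm from the pocket centre, and the bottle and charger are back within about 1 mm of where they stood, but my failed first charger grasp pressed with 88 N, which may count against the 40 N limit if the gripper's body took it.

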